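# Measure the foot of a glass candlestick on the sliding measuring board

## Task

Measure the foot of the glass candlestick on the wooden measuring board: slide the board's moving head open, set the candlestick down gently and upright on the board between the two heads, let go of it, then slide the moving head in until the foot just touches both heads, without squeezing the glass hard. Leave the candlestick standing there with the moving head against it, and leave the two glass dessert dishes where they stand.

Things in the scene. Friction and masses are not known exactly. Their poses are not given: they have to be found in the camera images.
- candlestick: Loose low green glass candlestick, 95 mm tall, 0.25 to 0.5 kg. Round about its z axis (up); origin at the centre of its underside. Wide foot: disc 105 mm in diameter, its upright edge 8 mm high, sloping in above to a 22 mm stem with a 34 mm bulge half-way up. At the top a candle cup, a cylinder 40 mm in diameter from 66 to 95 mm above the underside: grip this, from above.
- board: Wooden measuring board, fixed to the table; base 360 mm long (its own y) by 120 mm wide (its own x), flat top 18 mm above the table. Origin at the centre of its underside. The fixed head stands at its -y end; the moving head slides along its y axis. The thing measured stands on the base between the two heads. A graduated strip runs along the -x edge.
- fixed_face (a point): Foot of the fixed head's measuring face, on the board's centre line at the height of its top: x = 0, y = -164 mm, z = 18 mm in the board's frame. The fixed head is an upright wooden plate 120 mm wide, 16 mm thick, its face turned to the board's +y, its top edge 73 mm above the table.
- head (a joint): Moving head's place: clear distance in m between the two heads' faces (0 = together, 0.24 = wide open), growing towards the board's +y. Starts at 0.01 to 0.07; about 2 N of friction, stays where left; 0.105 when it holds the candlestick's foot. It is an upright plate 110 mm wide, parallel to the fixed head, top 73 mm above the table, with a low carriage (75 mm long in all) behind it.
- grip (a point): Centre of the top of the moving head's grip, 110 mm above the table: an upright round wooden post 26 mm in diameter on the carriage, on the board's centre line, its axis 48 mm behind the head's measuring face (towards the board's +y). Plain and clear all round from 73 mm above the table to its top (the last 6 mm taper a little). Push it from either side, or grip it from above.
- sherbet_a: Bystander: green glass footed dessert dish, 88 mm in diameter at the rim, 69 mm tall; origin at the centre of its underside. Stands near the candlestick; the two dishes and the candlestick share three places in any order.
- sherbet_b: Bystander: a second dish like sherbet_a.
There are look-alikes about, which are no part of the job. Leave any blue or purple look-alike of the candlestick alone.

How it is judged:
By the outcome, as a careful person would: the job done as asked, in the order asked, and still so for the second after the job is handed in, with the robot touching nothing.
It also fails if it takes over 72 s, if anything falls off the work surface, if the arm or the gripper's body presses on something with over 40 N, if the wrist force passes 120 N, or if a joint passes its speed limit or range.

## Robot

A 6-joint arm with a two-finger parallel gripper is mounted at the origin on the work surface. World frame = base frame: x ahead of the robot, y to its left, z up, the work surface at z = 0. Lengths are in m, angles in rad, forces in N, time in s.
With the tool pointing down it reaches from about 0.35 to 0.725 m from the base axis. Payload 4.3 kg.
Tool frame: the origin (TCP) lies at the very end of the fingers, on their centre line; the grasp point (between the pads) lies 19 mm behind it; z points along the fingers, y is the line along which they close (so a half turn about z gives the same grasp; the last joint's range is limited). The gripper opens to 85 mm and grips with 20 to 120 N. Pads are 22 mm wide; open, the fingers measure 114 mm over their backs; the gripper's body (76 mm by 85 mm) begins 54 mm behind the grasp point. The pads swing forward as they close: fully open they stand 13 mm farther back than shut.
Start: joints at [-1.227, 0.377, 0.081, 1.274, 0, 1.46], TCP at [0.252, -0.517, 0.231] pointing down, gripper open.
Joint ranges: [-2.72, 2.72], [-0.84, 1.66], [-1.02, 1.22], [-1.77, 2.12], [-1.37, 1.28], [-3.14, 3.14]. Speed limits (rad/s): [2.57, 2.57, 3.14, 3.14, 3.14, 3.14].

## Interface

Orientations are given as a unit quaternion [x, y, z, w].
In Python, from plant import * gives the robot as it stands. The module is installed in compiled form; this text tells all that it offers.
- The arm moves only by the tool send_rows, never from a script. Its argument "steps" is text: rows parted by semicolons, each of 7 numbers parted by spaces: the shift along the tool's x, y, z in mm, then the turn, a rotation vector about the tool's x, y, z in rad, then the finger opening in mm, from 0 to 85.4. In form: tx ty tz ax ay az grip; .... A call has 1 to 8 rows; each row shifts and turns the commanded pose from where the row before left it, along the tool's axes as they then stand; what a row does not reach is not made up. A row lasts 1/12 s, in which the tool goes at most 41.7 mm and 7.16 degrees, less where a joint would pass 70% of its speed; a pose out of reach is approached as far as the arm can. A call with a gripper value outside its range is refused whole. The fingers move at their own pace and stop on an object; "grip_force" is the grip in N (left out, the last holds). Time passes only in rows, so rows that do not move let the fingers close. It gives the time, the measured TCP pose, the force and the opening at its end, in the units of the state.
- get_state(): the state, without advancing time (a new reading comes with each control period).
- snapshot(name): name is "scene" or "top" or "wrist"; returns a dict with "frame" (384x512x3 uint8, red, green, blue), "vfov" (degrees; the focal length in pixels is half the picture's height over the tangent of half this angle, whatever the lens; pixels are square), "cx", "cy" (the principal point, pixels), "k1" (the pictures are not rectified: a ray, as slopes to the right and down, at radius r is drawn at 1 + k1 r^2 times it, then the intrinsics apply), "R" (3x3) and "t" (3): a world point X has camera coordinates R X + t. Camera axes: x right, y down, z forward; pixel columns grow to the right and rows downward; lengths in m; the calibration is good to about 2 mm. A picture is of the moment at which its call begins. There is no depth.
- finish_job(): hands the job in, once; it reports no verdict.
The state is a dict: "time": time; "joints": joint angles; "qd": joint speeds; "joint_efforts": joint torques, N m; "position": TCP position; "orientation": TCP orientation; "contact_force": force on the tool from outside, world axes, zero at the start; "moment": the same for the moment, N m; "gripper_width": finger opening in m.
Only numpy, scipy, OpenCV 4.12 (cv2) and the standard library are available. Lean on these libraries where they do the work, as an engineer would, in place of code of your own. Each camera call takes 0.05 s, during which the arm holds its last target. There are 200 camera calls.

## Working session

There is one attempt and no reset: what is moved stays moved. The work goes in short steps, Python scripts to look and compute and a tool call to move; the robot and the scene stay as the last step left them, time stands still between calls to the robot, and variables do not carry over. Pictures are saved under pics/ and viewed, on a budget of 10 in all, crops included, one or two more only if the job needs it, and the job is handed in when it is done.

Besides the shell and the picture viewer there is one more tool, called after "Call:" in YAML: its name, and indented under it one key for each argument. send_rows: Moves the arm, as the interface text tells. Its arguments: {"type":"object","properties":{"steps":{"type":"string"},"grip_force":{"type":"number"}},"required":["steps"]}

```bash
mkdir -p pics
cat > h.py <<'E'
import numpy as np, cv2
from plant import *
def K(s):
    f=s["frame"].shape[0]/2/np.tan(np.radians(s["vfov"])/2); return f
def ray(s,u,v):
    f=K(s); d=np.array([(u-s["cx"])/f,(v-s["cy"])/f]); p=d.copy()
    for _ in range(30): p=d/(1+s["k1"]*(p@p))
    R=np.array(s["R"]);t=np.array(s["t"]); 
    return -R.T@t, R.T@np.array([p[0],p[1],1])
def onz(s,u,v,z):
    o,d=ray(s,u,v); return o+d*(z-o[2])/d[2]
def proj(s,X):
    c=np.array(s["R"])@np.array(X)+np.array(s["t"]); p=c[:2]/c[2]; p=p*(1+s["k1"]*(p@p)); f=K(s)
    return p[0]*f+s["cx"],p[1]*f+s["cy"]
def save(s,n,box=None,k=1):
    im=s["frame"][:,:,::-1]
    if box: im=im[box[1]:box[3],box[0]:box[2]]
    cv2.imwrite("pics/"+n,cv2.resize(im,None,fx=k,fy=k,interpolation=cv2.INTER_CUBIC))
E
python3 - <<'E'
from h import *
import pickle
S={n:snapshot(n) for n in("top","scene")}
pickle.dump(S,open("s0.pkl","wb"))
for n in S: save(S[n],n+"0.png",k=1.5); print(n,S[n]["vfov"],S[n]["k1"],onz(S[n],256,192,0),(-np.array(S[n]["R"]).T@S[n]["t"]))
print(get_state())
E
```

```text
top 42.881475398329314 -0.1932021603694337 [0.47130563 0.0681463  0.        ] [0.34603543 0.05249872 1.23587614]
scene 44.51181512252701 -0.15800165910447117 [ 4.16428080e-01  4.48684584e-02 -1.11022302e-16] [1.59073084 0.14382936 0.89500391]
{'time': 0.1, 'joints': array([-1.22731220e+00,  3.77996176e-01,  7.97796781e-02,  1.27441561e+00,
       -9.94214912e-06,  1.46048115e+00]), 'qd': array([ 0.00111903, -0.00145108,  0.0020769 ,  0.00097561,  0.0022567 ,
       -0.00109952]), 'joint_efforts': array([ 1.40819640e-03, -4.64692891e+01,  2.70583248e+01,  1.20265022e-02,
       -1.38934683e-04, -3.40222059e-06]), 'position': array([ 0.25186647, -0.51624973,  0.23045861]), 'orientation': array([ 9.74368112e-01,  2.24957638e-01, -1.11707116e-04, -9.11083566e-04]), 'contact_force': array([0.22611689, 0.19793454, 0.02369156]), 'moment': array([ 0.04514969, -0.02214035, -0.03290077]), 'gripper_width': 0.0850049178836987}
```

View pics/top0.png

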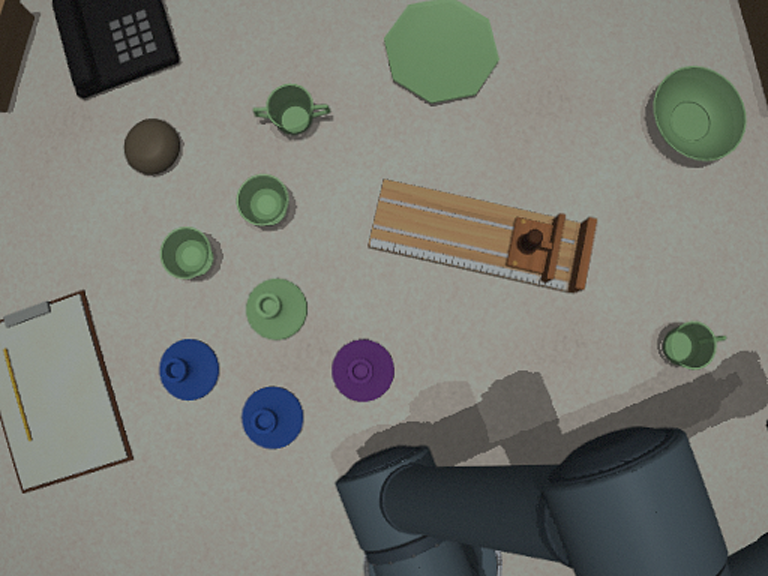

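View pics/scene0.png

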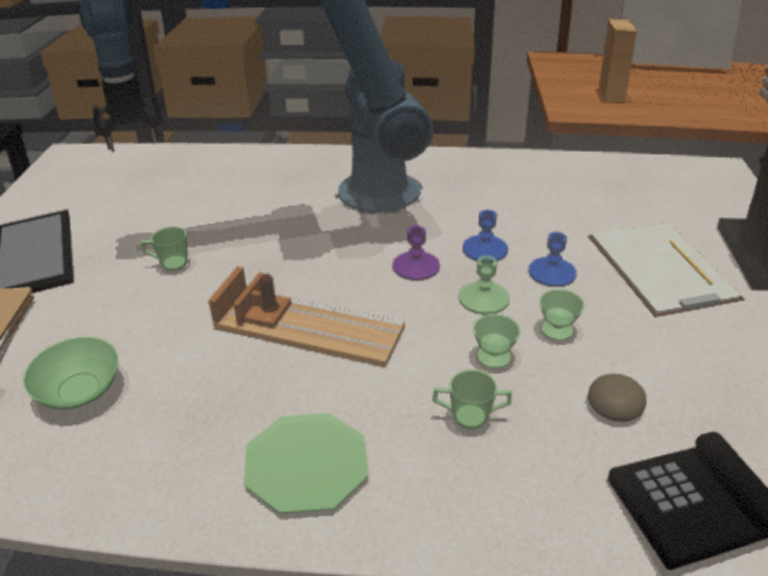

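```bash
cat > m.py <<'E'
from h import *
def hsv(s): return cv2.cvtColor(s["frame"],cv2.COLOR_RGB2HSV)
def blob(m,u,v):
    n,l,st,c=cv2.connectedComponentsWithStats(m); k=l[int(v),int(u)]; return (l==k).astype(np.uint8)
def cont(m):
    c,_=cv2.findContours(m,cv2.RETR_EXTERNAL,cv2.CHAIN_APPROX_NONE); return max(c,key=cv2.contourArea)[:,0].astype(float)
E
python3 - <<'E'
from m import *
import pickle
S=pickle.load(open("s0.pkl","rb")); s=S["top"]; h=hsv(s)
g=cv2.inRange(h,(45,50,40),(85,255,255))
for n,(u,v) in dict(candle=(195,212),a=(176,135),b=(125,168)).items():
    for z in((0.006,) if n=="candle" else (.069,)):
        P=np.array([onz(s,a,b,z)[:2] for a,b in cont(blob(g,u,v))],np.float32)
        (c,r)=cv2.minEnclosingCircle(P); print(n,c,r,"ell",cv2.fitEllipse(P))
# scene view of candle
s2=S["scene"];g2=cv2.inRange(hsv(s2),(45,50,40),(85,255,255))
P=np.array([onz(s2,a,b,0.006)[:2] for a,b in cont(blob(g2,323,200))],np.float32)
P=P[P[:,0]>np.median(P[:,0])]; 
print("scene foot y range",P[:,1].min(),P[:,1].max(),"x max",P[:,0].max())
print("cup centre px 267,305 ->",onz(s,267/1.5,305/1.5,.095), "scene cup top 486,262->",onz(s2,486/1.5,262/1.5,.095))
# board
w=cv2.inRange(h,(5,70,60),(22,255,255)); w=cv2.morphologyEx(w,cv2.MORPH_CLOSE,np.ones((7,7)))
B=blob(w,275,145); C=cont(B)
P=np.array([onz(s,a,b,.018)[:2] for a,b in C if a<335],np.float32)
print("board rect",cv2.minAreaRect(P)); print(cv2.boxPoints(cv2.minAreaRect(P)))
for z,u,v in((.073,595,219),(.073,580,291),(.073,562,215),(.073,548,279),(.110,535,237)): print(z,onz(s,u/1.5,v/1.5,z))
save(s,"crop_board.png",(230,100,410,210),4)
save(s,"crop_can.png",(90,100,270,310),2.8)
E
```

```text
candle (0.4415627717971802, 0.2517859935760498) 0.05230585113167763 ell ((0.44133225083351135, 0.25192272663116455), (0.10072265565395355, 0.10230758786201477), 177.93038940429688)
a (0.6145968437194824, 0.26287320256233215) 0.04508743807673454 ell ((0.6160568594932556, 0.2630966305732727), (0.08331828564405441, 0.08674678206443787), 125.42170715332031)
b (0.5312163829803467, 0.38979580998420715) 0.04623064398765564 ell ((0.5319035053253174, 0.3907826542854309), (0.08243858814239502, 0.08945006132125854), 148.61822509765625)
scene foot y range 0.2192329 0.31492686 x max 0.64876956
cup centre px 267,305 -> [0.44015852 0.25153176 0.095     ] scene cup top 486,262-> [0.44549955 0.25057757 0.095     ]
board rect ((0.5704591274261475, -0.03179033100605011), (0.22976906597614288, 0.12050042301416397), 75.61378479003906)
[[ 0.48355433 -0.12810285]
 [ 0.60027623 -0.15804201]
 [ 0.6573639   0.06452219]
 [ 0.540642    0.09446135]]
0.073 [ 0.56650747 -0.28039627  0.073     ]
0.073 [ 0.44943734 -0.2478311   0.073     ]
0.073 [ 0.57438978 -0.2257129   0.073     ]
0.073 [ 0.47043051 -0.196448    0.073     ]
0.11 [ 0.53312527 -0.17162972  0.11      ]
```

View pics/crop_board.png

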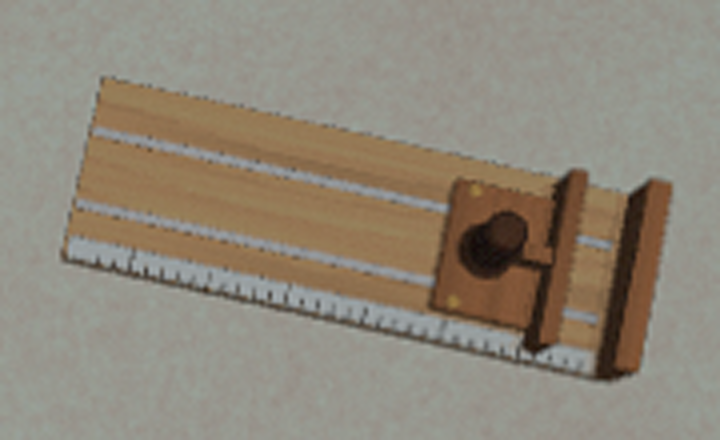

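View pics/crop_can.png

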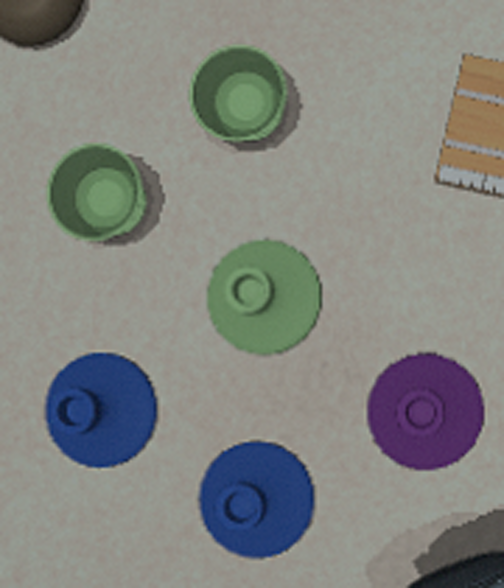

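The picture of the candidates shows one green candlestick at top pixel (185,205). It is the only green one with a wide foot. The blue ones at (126,247) and (181,278) and the purple one at (242,247) are look-alikes, and the green dishes are at (175,133) and (125,168). I'll turn the tool so its x and y axes match the board's y and x.

Call:
send_rows:
  steps: "0 0 0 0 0 -0.124 0;0 0 0 0 0 -0.124 0;0 0 0 0 0 -0.124 0;0 0 0 0 0 -0.124 0;0 0 0 0 0 -0.124 0;0 0 0 0 0 -0.124 0;0 0 0 0 0 -0.122 0;0 0 0 0 0 0 0"
  grip_force: 25

```text
time: 0.77
position: [0.252, -0.5165, 0.2308]
orientation: [0.789, 0.614, 0.0, -0.001]
contact_force: [0.0, 0.7, -0.2]
gripper_width: -0.0003
```

```bash
cat > b.py <<'E'
from m import *
from scipy.spatial.transform import Rotation as Ro
bx=np.array([.9686,-.2487]);by=np.array([.2487,.9686]);O=np.array([.5544,-.0949])
def tb(p): d=np.array(p)[:2]-O; return np.round([d@bx*1e3,d@by*1e3],1)
def fb(x,y): return O+x*bx+y*by
def st():
    s=get_state(); R=Ro.from_quat(s["orientation"]).as_matrix()
    print("t",round(s["time"],2),"tcp",s["position"].round(4),"board",tb(s["position"]),"F board",(s["contact_force"][:2]@np.c_[bx,by]).round(1),round(s["contact_force"][2],1),"w",round(s["gripper_width"]*1e3,1),"yaw x",np.degrees(np.arctan2(R[1,0],R[0,0])).round(2),"z",R[:,2].round(3),"j",s["joints"].round(2)); return s,R
def go(p):
    s,R=st(); print("tool move mm",(R.T@(np.array(p)-s["position"])*1e3).round(1))
E
python3 - <<'E'
from b import *
import pickle
go([*fb(-.001,-.116),.23])
s=pickle.load(open("s0.pkl","rb"))["top"]
f=lambda u,v,z:tb(onz(s,230+u/4,100+v/4,z))
print("fixed front",f(645,180,.073),f(614,370,.073),"moving front?",f(585,170,.073),f(549,348,.073),"post",f(512,226,.11), "base",f(103,76,.018),f(63,260,.018))
E
```

```text
t 0.77 tcp [ 0.252  -0.5165  0.2308] board [-188.1 -483.5] F board [-0.2  0.7] -0.2 w -0.3 yaw x 75.73 z [-0.     0.001 -1.   ] j [-1.23  0.38  0.08  1.27  0.    0.59]
tool move mm [367.1 187.9   1. ]
fixed front [  57.2 -162.9] [ -61.8 -165.9] moving front? [  54.8 -125.2] [ -57.4 -124.3] post [  2.7 -82. ] base [ 60.  178.7] [-61.7 177. ]
```

Call:
send_rows:
  steps: "30 16 0 0 0 0 0;30 16 0 0 0 0 0;30 16 0 0 0 0 0;30 16 0 0 0 0 0;30 16 0 0 0 0 0;30 16 0 0 0 0 0;30 16 0 0 0 0 0;30 16 0 0 0 0 0"

```text
time: 1.43
position: [0.4364, -0.3146, 0.2311]
orientation: [0.791, 0.612, -0.0, -0.0]
contact_force: [-0.2, 0.0, 0.2]
gripper_width: 0.0002
```

Call:
send_rows:
  steps: "30 16 0 0 0 0 0;30 16 0 0 0 0 0;30 16 0 0 0 0 0;30 12 0 0 0 0 0;3 0 20 0 0 0 0;0 0 30 0 0 0 0;0 0 30 0 0 0 0;0 0 0 0 0 0 0"

```text
time: 2.1
position: [0.5203, -0.2092, 0.1451]
orientation: [0.791, 0.612, -0.002, -0.005]
contact_force: [-1.2, 0.9, -1.6]
gripper_width: 0.0001
```

Run:
```python
from b import *
go([*fb(0,-.120),.083])
```

```text
t 2.1 tcp [ 0.5203 -0.2092  0.1451] board [  -4.6 -119.2] F board [-1.4  0.6] -1.6 w 0.1 yaw x 75.5 z [-0.01   0.005 -1.   ] j [-0.5   0.4  -0.12  1.07 -0.    1.33]
tool move mm [-1.   5.3 62. ]
```

Call:
send_rows:
  steps: "0 2 25 0 0 0 0;0 0 25 0 0 0 0;0 0 12 0 0 0 0;0 0 0 0 0 0 0;5 0 0 0 0 0 0;5 0 0 0 0 0 0;10 0 0 0 0 0 0;10 0 0 0 0 0 0"

```text
time: 2.77
position: [0.5352, -0.1838, 0.0912]
orientation: [0.79, 0.613, 0.0, 0.002]
contact_force: [0.2, -3.2, 1.9]
gripper_width: -0.0
```

Run:
```python
from b import *
st()
```

```text
t 2.77 tcp [ 0.5352 -0.1838  0.0912] board [  3.5 -90.9] F board [ 1.  -3.1] 1.9 w -0.0 yaw x 75.56 z [ 0.003 -0.003 -1.   ] j [-0.44  0.43 -0.21  0.93 -0.    1.38]
```

Call:
send_rows:
  steps: "12 -2 4 0 0 0 0;15 0 0 0 0 0 0;18 0 0 0 0 0 0;18 0 0 0 0 0 0;18 0 0 0 0 0 0;18 0 0 0 0 0 0;18 0 0 0 0 0 0;15 0 0 0 0 0 0"

```text
time: 3.43
position: [0.5656, -0.0533, 0.0858]
orientation: [0.79, 0.613, 0.0, 0.001]
contact_force: [1.8, -2.0, 0.9]
gripper_width: -0.0004
```

Run:
```python
from b import *
import pickle
st()
s=snapshot("top"); pickle.dump(s,open("s1.pkl","wb")); save(s,"top1.png",(230,80,410,220),4)
```

```text
t 3.43 tcp [ 0.5656 -0.0533  0.0858] board [ 0.5 43.1] F board [ 2.2 -1.5] 0.9 w -0.4 yaw x 75.67 z [ 0.002 -0.001 -1.   ] j [-0.21  0.44 -0.21  0.92 -0.    1.62]
```

View pics/top1.png

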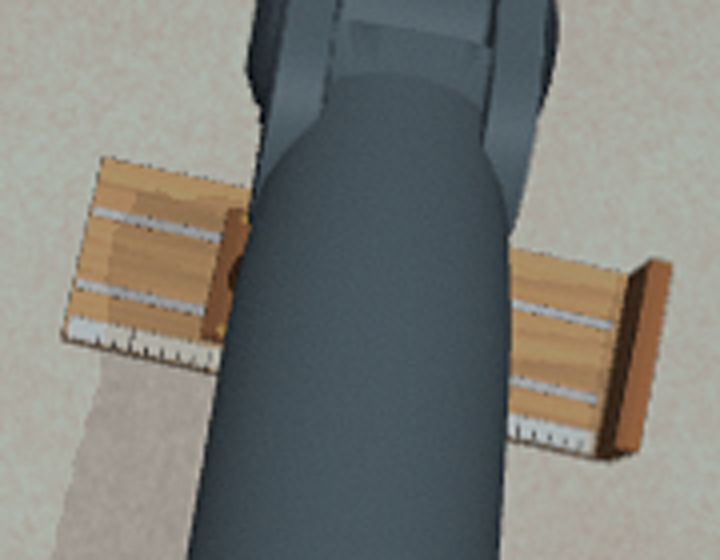

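Call:
send_rows:
  steps: "-15 0 0 0 0 0 0;-10 0 -20 0 0 0 0;0 0 -40 0 0 0 0;0 0 -40 0 0 0 60;0 0 0 0 0 0 85"

```text
time: 3.9
position: [0.5623, -0.0794, 0.1933]
orientation: [0.79, 0.613, 0.004, 0.004]
contact_force: [1.4, -0.7, 1.0]
gripper_width: 0.0236
```

Run:
```python
from b import *
go([.4415,.2517,.180])
```

```text
t 3.9 tcp [ 0.5623 -0.0794  0.1933] board [ 3.8 16.9] F board [ 1.5 -0.3] 1.0 w 23.6 yaw x 75.64 z [ 0.012 -0.002 -1.   ] j [-0.25  0.36 -0.04  1.16  0.    1.57]
tool move mm [ 290.8 -199.3   11.1]
```

Call:
send_rows:
  steps: "29 -20 0 0 0 0 85;29 -20 0 0 0 0 85;29 -20 0 0 0 0 85;29 -20 0 0 0 0 85;29 -20 0 0 0 0 85;29 -20 0 0 0 0 85;29 -20 0 0 0 0 85;29 -20 0 0 0 0 85"

```text
time: 4.57
position: [0.4594, 0.1873, 0.1852]
orientation: [0.79, 0.613, 0.0, -0.0]
contact_force: [0.8, 0.0, 0.1]
gripper_width: 0.0849
```

Call:
send_rows:
  steps: "29 -20 0 0 0 0 85;29 -20 0 0 0 0 85;0 0 0 0 0 0 85;0 0 0 0 0 0 85"

```text
time: 4.9
position: [0.4352, 0.2532, 0.1851]
orientation: [0.789, 0.615, -0.0, -0.0]
contact_force: [0.2, -0.8, -0.3]
gripper_width: 0.0849
```

Run:
```python
from b import *
import pickle
go([.4415,.2517,.064])
s=snapshot("wrist"); pickle.dump(s,open("w1.pkl","wb")); save(s,"w1.png",k=1.3)
print(proj(s,[.4415,.2517,.095]),proj(s,[.4415,.2517,0]))
s=snapshot("top"); pickle.dump(s,open("s2.pkl","wb"))
h=hsv(s);w=cv2.inRange(h,(0,60,20),(22,255,255))
save(s,"top2.png",(230,80,410,220),4)
```

```text
t 4.9 tcp [0.4352 0.2532 0.1851] board [-202.1  307.6] F board [ 0.4 -0.7] -0.3 w 84.9 yaw x 75.88 z [-0.001  0.    -1.   ] j [ 0.4   0.25 -0.21  1.1   0.    2.22]
tool move mm [  0.    6.6 121.1]
(np.float64(262.7220009773578), np.float64(198.4954259666381)) (np.float64(260.86277741494985), np.float64(172.41629439772603))
```

View pics/w1.png

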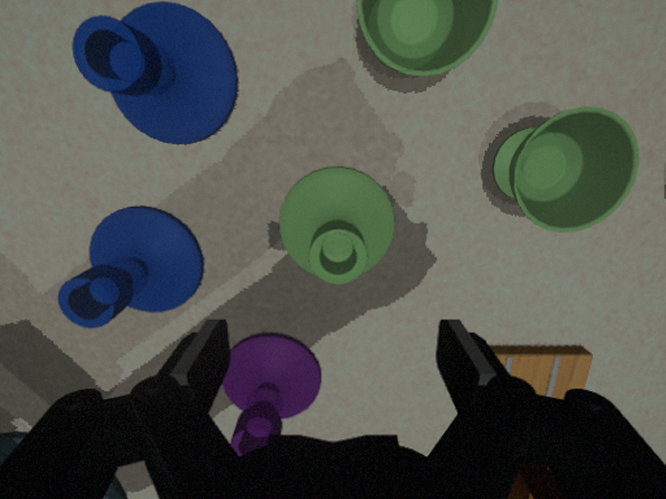

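View pics/top2.png

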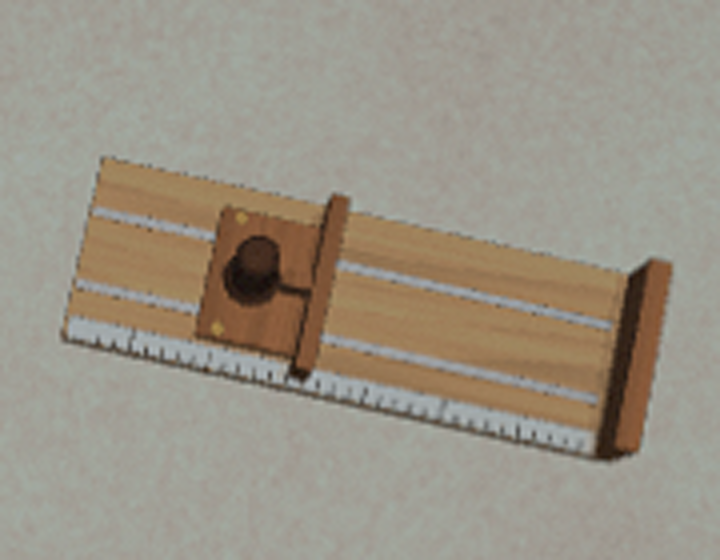

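Wrist view: the candlestick cup is at (259,195) and the foot centre at (259,171), within 3 px of where I predicted. Top view: the head is open, with the post top near (296,142) and the area between the heads clear.

Run:
```python
from b import *
import pickle
w=pickle.load(open("w1.pkl","rb")); t=pickle.load(open("s0.pkl","rb"))["top"]; t2=pickle.load(open("s2.pkl","rb"))
print("cup wrist",onz(w,337/1.3,254/1.3,.095))
g=cv2.inRange(hsv(w),(45,50,30),(85,255,255))
P=np.array([onz(w,a,b,.004)[:2] for a,b in cont(blob(g,259,165))],np.float32); P=P[[True]*len(P)]
# foot: use upper 2/3 only, least squares circle
px=cont(blob(g,259,165)); P=P[px[:,1]<190]
A=np.c_[2*P,np.ones(len(P))]; q=np.linalg.lstsq(A,(P**2).sum(1),rcond=None)[0]; print("foot wrist",q[:2],np.sqrt(q[2]+q[0]**2+q[1]**2))
c=tb([.4415,.2517])
for n,u,v in(("blue1",102/2.8+90-25/2.8,409/2.8+100),("blue2",90+245/2.8,100+506/2.8),("purple",90+422/2.8,100+412/2.8)): print(n,"cup rel board",tb(onz(t,u,v,.095))-c)
f=lambda u,v,z:tb(onz(t2,230+u/4,80+v/4,z))
print("post",f(264,250,.11),"head front top",f(349,197,.073),f(306,376,.073))
```

```text
cup wrist [0.43923229 0.25522969 0.095     ]
foot wrist [0.43908251 0.25216949] 0.05208303429852456
blue1 cup rel board [-132.8  117.9]
blue2 cup rel board [-177.7  -41.5]
purple cup rel board [ -67.9 -167.8]
post [ 2.9 67.4] head front top [54.5 22.9] [-59.   25.8]
```

Call:
send_rows:
  steps: "0 5 30 0 0 0 85;0 0 35 0 0 0 85;0 0 30 0 0 0 85;0 0 20 0 0 0 85;0 0 6 0 0 0 85;0 0 0 0 0 0 85"
  grip_force: 35

```text
time: 5.5
position: [0.4402, 0.2484, 0.0626]
orientation: [0.791, 0.612, -0.002, -0.001]
contact_force: [-0.2, 0.2, -0.0]
gripper_width: 0.0844
```

Run:
```python
from b import *
go([.4403,.2523,.064])
```

```text
t 5.5 tcp [0.4402 0.2484 0.0626] board [-196.   304.1] F board [-0.3  0.2] -0.0 w 84.4 yaw x 75.5 z [-0.004 -0.002 -1.   ] j [ 0.39  0.36 -0.4   0.81 -0.    2.21]
tool move mm [ 3.8 -0.9 -1.4]
```

Call:
send_rows:
  steps: "3 0 0 0 0 0 85;0 0 0 0 0 0 70;0 0 0 0 0 0 60;0 0 0 0 0 0 50;0 0 0 0 0 0 45;0 0 0 0 0 0 38;0 0 0 0 0 0 30;0 0 0 0 0 0 30"

```text
time: 6.17
position: [0.4421, 0.2535, 0.0651]
orientation: [0.79, 0.613, 0.0, -0.0]
contact_force: [-2.4, 0.0, 5.6]
gripper_width: 0.0388
```

Call:
send_rows:
  steps: "0 0 0 0 0 0 30;0 0 0 0 0 0 30;0 0 -3 0 0 0 30;0 0 -5 0 0 0 30;0 0 -8 0 0 0 30;0 0 0 0 0 0 30"

```text
time: 6.67
position: [0.443, 0.2533, 0.0816]
orientation: [0.79, 0.613, 0.001, 0.0]
contact_force: [-0.1, 0.7, -3.5]
gripper_width: 0.0386
```

Run:
```python
from b import *
import pickle
st()
s=snapshot("wrist"); pickle.dump(s,open("w2.pkl","wb")); save(s,"w2.png",k=1.3)
```

```text
t 6.67 tcp [0.443  0.2533 0.0816] board [-194.5  309.6] F board [-0.3  0.6] -3.5 w 38.6 yaw x 75.62 z [ 0.002  0.    -1.   ] j [ 0.4   0.35 -0.37  0.85 -0.    2.22]
```

View pics/w2.png

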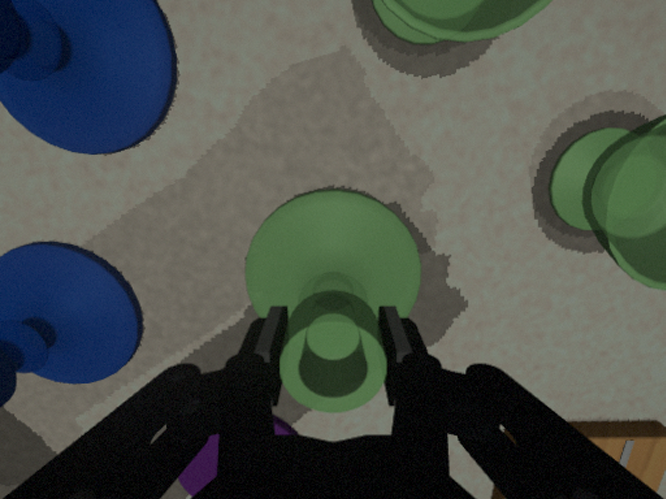

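The candlestick is held by its cup (338,365 in the enlarged view), the force reads −3.5 N, and its foot is clear of the table. Next I'll measure where it sits in the tool and whether it's tilted.

Run:
```python
from b import *
import pickle
w=pickle.load(open("w2.pkl","rb"));z0=.0175
g=cv2.inRange(hsv(w),(45,50,30),(85,255,255)); px=cont(blob(g,256,190)); px=px[px[:,1]<225]
for zz in(0,.008):
    P=np.array([onz(w,a,b,z0+zz)[:2] for a,b in px])
    q=np.linalg.lstsq(np.c_[2*P,np.ones(len(P))],(P**2).sum(1),rcond=None)[0]; print("foot board",tb(q[:2]),np.sqrt(q[2]+q[:2]@q[:2]))
print("cup top edges",[tb(onz(w,u/1.3,v/1.3,z0+.095)) for u,v in((280,362),(387,362),(333,413))])
go([*fb(0,-.1055),.190])
```

```text
foot board [-193.7  306.6] 0.052892214390298856
foot board [-193.8  309.9] 0.05082963861271815
cup top edges [array([-212.7,  312.7]), array([-174.8,  312.7]), array([-193.9,  290.4])]
t 6.72 tcp [0.4431 0.2533 0.0812] board [-194.4  309.6] F board [0.5 0.3] -4.6 w 39.3 yaw x 75.62 z [ 0.002  0.    -1.   ] j [ 0.4   0.35 -0.37  0.85 -0.    2.22]
tool move mm [-415.1  194.4 -108.9]
```

Call:
send_rows:
  steps: "0 0 -20 0 0 0 30;0 0 -30 0 0 0 30;0 0 -35 0 0 0 30;-10 5 -30 0 0 0 30;-20 10 -5 0 0 0 30;-25 12 0 0 0 0 30;-28 13 0 0 0 0 30;-28 13 0 0 0 0 30"

```text
time: 7.38
position: [0.4662, 0.1314, 0.2005]
orientation: [0.79, 0.613, 0.0, 0.0]
contact_force: [1.0, -0.7, -4.2]
gripper_width: 0.0393
```

Call:
send_rows:
  steps: "-28 13 0 0 0 0 30;-28 13 0 0 0 0 30;-28 13 0 0 0 0 30;-28 13 0 0 0 0 30;-28 13 0 0 0 0 30;-28 13 0 0 0 0 30;-28 13 0 0 0 0 30;-28 13 0 0 0 0 30"

```text
time: 8.05
position: [0.5109, -0.112, 0.2]
orientation: [0.79, 0.613, -0.0, -0.0]
contact_force: [0.6, -0.5, -4.9]
gripper_width: 0.039
```

Call:
send_rows:
  steps: "-25 13 0 0 0 0 30;-20 10 0 0 0 0 30;-15 7 0 0 0 0 30;-8 4 0 0 0 0 30;0 0 0 0 0 0 30;0 0 0 0 0 0 30"

```text
time: 8.55
position: [0.5269, -0.184, 0.2]
orientation: [0.79, 0.613, 0.0, -0.001]
contact_force: [-0.5, 0.7, -4.6]
gripper_width: 0.0388
```

Run:
```python
from b import *
go([*fb(0,-.1035),.100])
```

```text
t 8.55 tcp [ 0.5269 -0.184   0.2   ] board [ -4.5 -93.2] F board [-0.6  0.5] -4.6 w 38.8 yaw x 75.62 z [-0.001  0.001 -1.   ] j [-0.45  0.35 -0.03  1.18  0.    1.37]
tool move mm [-10.5   4.6 100. ]
```

Call:
send_rows:
  steps: "-5 2 0 0 0 0 30;-5 2 10 0 0 0 30;0 0 20 0 0 0 30;0 0 20 0 0 0 30;0 0 15 0 0 0 30;0 0 0 0 0 0 30;0 0 0 0 0 0 30"

```text
time: 9.13
position: [0.5274, -0.1945, 0.1341]
orientation: [0.79, 0.613, -0.001, -0.001]
contact_force: [-0.5, 0.2, -4.3]
gripper_width: 0.0392
```

Run:
```python
from b import *
import pickle
go([*fb(0,-.1035),.083])
s=snapshot("scene"); pickle.dump(s,open("s3.pkl","wb")); w=snapshot("wrist"); pickle.dump(w,open("w3.pkl","wb"))
a=cv2.resize(s["frame"][130:270,110:310],None,fx=4,fy=4)
cv2.imwrite("pics/sc3.png",a[:,:,::-1])
for n,p in dict(fixedtopmid=[*fb(0,-.164),.073],ft1=[*fb(.06,-.164),.073],ft2=[*fb(-.06,-.164),.073]).items(): u=proj(s,p); print(n,(u[0]-110)*4,(u[1]-130)*4)
```

```text
t 9.13 tcp [ 0.5274 -0.1945  0.1341] board [  -1.4 -103.1] F board [-0.5  0.1] -4.3 w 39.2 yaw x 75.66 z [-0.003  0.001 -1.   ] j [-0.47  0.4  -0.14  1.03 -0.    1.35]
tool move mm [-0.4  1.5 51.1]
fixedtopmid 170.54575608283199 235.22284075507457
ft1 130.41910669313222 283.0673830787771
ft2 208.35265009007787 190.30558706228203
```

View pics/sc3.png

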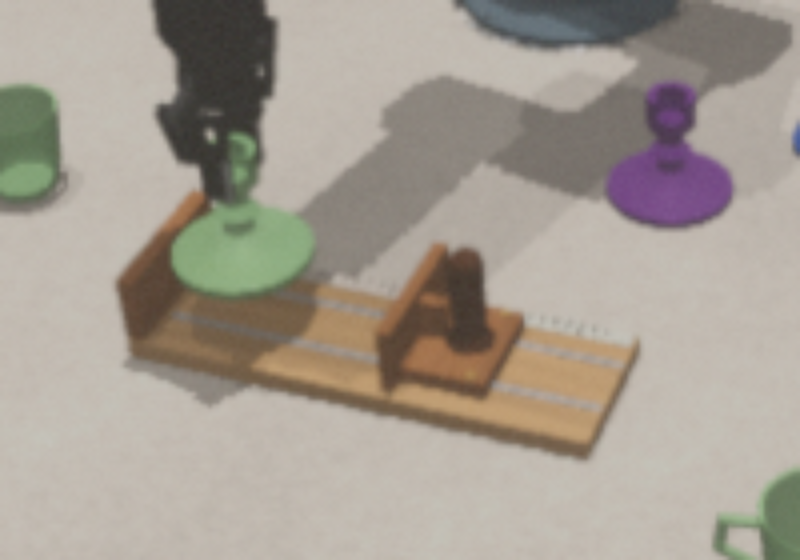

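Scene view: the candlestick hangs upright, with its foot spanning (171..316, 252), between the fixed head at left and the moving head at (415,300). I'll check the gap in numbers.

Run:
```python
from b import *
import pickle
s=pickle.load(open("s3.pkl","rb")); z0=.1341-.064
g=cv2.inRange(hsv(s),(40,40,40),(85,255,255)); px=cont(blob(g,110+245/4,130+260/4)); px=px[px[:,1]>130+250/4]
for zz in(0,.006):
    P=np.array([onz(s,a,b,z0+zz)[:2] for a,b in px]); q=np.linalg.lstsq(np.c_[2*P,np.ones(len(P))],(P**2).sum(1),rcond=None)[0]; print("foot board",tb(q[:2]),np.sqrt(q[2]+q[:2]@q[:2]))
w=pickle.load(open("w3.pkl","rb"))
g=cv2.inRange(hsv(w),(45,50,30),(85,255,255)); px=cont(blob(g,256,190)); px=px[px[:,1]<225]
for zz in(0,.008):
    P=np.array([onz(w,a,b,z0+zz)[:2] for a,b in px])
    q=np.linalg.lstsq(np.c_[2*P,np.ones(len(P))],(P**2).sum(1),rcond=None)[0]; print("wrist foot board",tb(q[:2]),np.sqrt(q[2]+q[:2]@q[:2]))
```

```text
foot board [  -2.7 -106.5] 0.0509507838040893
foot board [   4.2 -102.2] 0.05058018948320007
wrist foot board [   0.2 -107.3] 0.05330076382224169
wrist foot board [   0.2 -104. ] 0.051233726116921244
```

Call:
send_rows:
  steps: "1 1 15 0 0 0 30;0 0 15 0 0 0 30;0 0 10 0 0 0 30;0 0 5 0 0 0 30;0 0 1 0 0 0 30;0 0 1 0 0 0 30;0 0 0 0 0 0 30"

```text
time: 9.82
position: [0.5304, -0.195, 0.089]
orientation: [0.79, 0.613, 0.0, 0.001]
contact_force: [0.0, -0.7, -4.3]
gripper_width: 0.0388
```

Call:
send_rows:
  steps: "0 0 1 0 0 0 30;0 0 0 0 0 0 30"

```text
time: 9.98
position: [0.5302, -0.195, 0.0879]
orientation: [0.79, 0.613, 0.0, 0.001]
contact_force: [0.8, 0.1, -4.6]
gripper_width: 0.0393
```

Call:
send_rows:
  steps: "0 0 1 0 0 0 30;0 0 0 0 0 0 30"

```text
time: 10.15
position: [0.5299, -0.1948, 0.0864]
orientation: [0.79, 0.613, 0.0, 0.0]
contact_force: [0.4, -0.0, -4.8]
gripper_width: 0.039
```

Call:
send_rows:
  steps: "0 0 1 0 0 0 30;0 0 1 0 0 0 30;0 0 0 0 0 0 30"

```text
time: 10.4
position: [0.5296, -0.1946, 0.084]
orientation: [0.79, 0.613, -0.0, -0.0]
contact_force: [-0.6, -0.1, -4.7]
gripper_width: 0.039
```

Call:
send_rows:
  steps: "0 0 1 0 0 0 30;0 0 0 0 0 0 30"

```text
time: 10.57
position: [0.5298, -0.1948, 0.0832]
orientation: [0.79, 0.613, -0.0, 0.0]
contact_force: [-0.5, -0.5, -5.0]
gripper_width: 0.0389
```

Call:
send_rows:
  steps: "0 0 0.5 0 0 0 30;0 0 0 0 0 0 30"

```text
time: 10.73
position: [0.5299, -0.1949, 0.0832]
orientation: [0.79, 0.613, -0.0, 0.0]
contact_force: [-0.7, 0.4, -1.9]
gripper_width: 0.0387
```

Call:
send_rows:
  steps: "0 0 0.5 0 0 0 30;0 0 0 0 0 0 30"

```text
time: 10.9
position: [0.5299, -0.1948, 0.0831]
orientation: [0.79, 0.613, 0.0, 0.0]
contact_force: [-3.5, 0.6, 3.8]
gripper_width: 0.0391
```

Call:
send_rows:
  steps: "0 0 0 0 0 0 41;0 0 0 0 0 0 43;0 0 0 0 0 0 48;0 0 0 0 0 0 55;0 0 0 0 0 0 65;0 0 0 0 0 0 65;0 0 0 0 0 0 65;0 0 0 0 0 0 65"

```text
time: 11.57
position: [0.5298, -0.1947, 0.0823]
orientation: [0.79, 0.613, -0.0, 0.0]
contact_force: [0.3, -0.2, 0.9]
gripper_width: 0.0654
```

Call:
send_rows:
  steps: "0 0 -10 0 0 0 65;0 0 -20 0 0 0 65;0 0 -35 0 0 0 65;0 0 -35 0 0 0 65;0 0 0 0 0 0 30;0 0 0 0 0 0 0"

```text
time: 12.07
position: [0.5319, -0.1958, 0.1858]
orientation: [0.79, 0.613, 0.001, 0.003]
contact_force: [0.1, -0.2, 0.1]
gripper_width: 0.0419
```

Run:
```python
from b import *
go([*fb(0,.105),.185])
```

```text
t 12.07 tcp [ 0.5319 -0.1958  0.1858] board [   3.3 -103.3] F board [ 0.1 -0.2] 0.1 w 41.9 yaw x 75.62 z [ 0.006 -0.003 -1.   ] j [-0.46  0.37 -0.05  1.15 -0.    1.36]
tool move mm [208.3  -3.2   0.5]
```

Call:
send_rows:
  steps: "30 -1 0 0 0 0 0;35 -1 0 0 0 0 0;35 -1 0 0 0 0 0;35 0 0 0 0 0 0;35 0 0 0 0 0 0;30 0 0 0 0 0 0;12 0 0 0 0 0 0;0 0 0 0 0 0 0"

```text
time: 12.73
position: [0.5791, 0.0141, 0.1812]
orientation: [0.789, 0.615, -0.001, -0.001]
contact_force: [1.0, 0.0, 0.1]
gripper_width: -0.0
```

Run:
```python
from b import *
import pickle
go([*fb(0,.110),.086])
s=snapshot("scene"); pickle.dump(s,open("s4.pkl","wb"))
a=cv2.resize(s["frame"][130:270,110:310],None,fx=4,fy=4)
cv2.imwrite("pics/sc4.png",a[:,:,::-1])
```

```text
t 12.73 tcp [0.5791 0.0141 0.1812] board [ -3.1 111.7] F board [1.  0.3] 0.1 w -0.0 yaw x 75.85 z [-0.002  0.001 -1.   ] j [-0.09  0.4  -0.01  1.16  0.    1.73]
tool move mm [-1.7  3.3 95.2]
```

View pics/sc4.png

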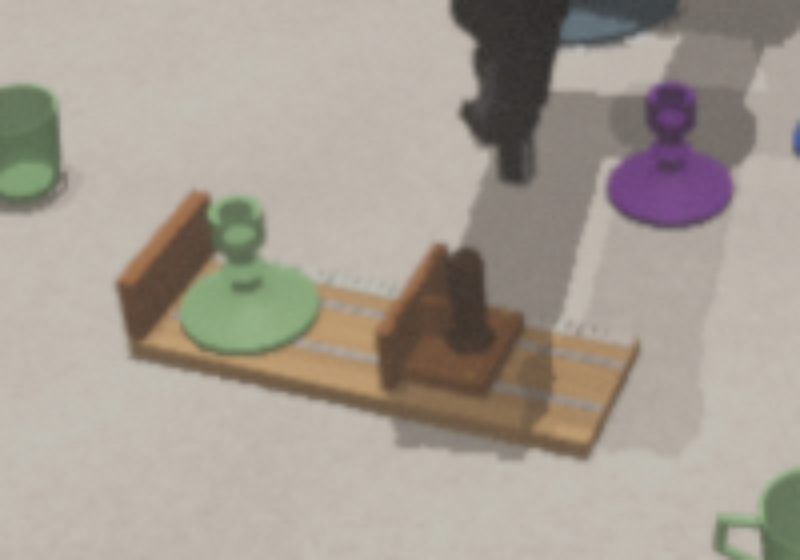

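The candlestick stands upright at (240,305), clear of the fixed head. Next I'll lower behind the post and push it in.

Call:
send_rows:
  steps: "2 2 25 0 0 0 0;0 0 35 0 0 0 0;0 0 25 0 0 0 0;0 0 10 0 0 0 0;-5 0 0 0 0 0 0;-8 0 0 0 0 0 0;-6 0 0 0 0 0 0;0 0 0 0 0 0 0"

```text
time: 13.45
position: [0.5783, -0.0075, 0.0892]
orientation: [0.791, 0.612, 0.001, 0.001]
contact_force: [0.3, 0.1, 0.1]
gripper_width: -0.0001
```

Run:
```python
from b import *
st()
```

```text
t 13.45 tcp [ 0.5783 -0.0075  0.0892] board [ 1.4 90.6] F board [0.3 0.1] 0.1 w -0.1 yaw x 75.5 z [ 0.003 -0.001 -1.   ] j [-0.12  0.46 -0.17  0.94 -0.    1.7 ]
```

Call:
send_rows:
  steps: "-4 0 2 0 0 0 0;-8 -1 0 0 0 0 0;-8 0 0 0 0 0 0;-8 0 0 0 0 0 0;-8 0 0 0 0 0 0;-8 0 0 0 0 0 0;-5 0 0 0 0 0 0;0 0 0 0 0 0 0"

```text
time: 14.12
position: [0.5633, -0.0544, 0.085]
orientation: [0.791, 0.612, -0.001, 0.0]
contact_force: [-1.1, -0.2, 0.0]
gripper_width: 0.0001
```

Run:
```python
from b import *
import pickle
st()
s=snapshot("scene"); pickle.dump(s,open("s5.pkl","wb"))
```

```text
t 14.12 tcp [ 0.5633 -0.0544  0.085 ] board [-1.5 41.4] F board [-1.1 -0.4] 0.0 w 0.1 yaw x 75.52 z [-0.001 -0.001 -1.   ] j [-0.21  0.44 -0.21  0.92 -0.    1.62]
```

Call:
send_rows:
  steps: "-4 0 0 0 0 0 0;-4 0 0 0 0 0 0;-4 0 0 0 0 0 0;-3 0 0 0 0 0 0"

```text
time: 14.5
position: [0.5596, -0.0673, 0.0849]
orientation: [0.79, 0.613, -0.0, -0.001]
contact_force: [-0.9, 2.1, 0.5]
gripper_width: 0.0002
```

Call:
send_rows:
  steps: "-1 0 0 0 0 0 0;-1 0 0 0 0 0 0;-1 0 0 0 0 0 0"

```text
time: 14.75
position: [0.5592, -0.0701, 0.085]
orientation: [0.79, 0.613, -0.0, -0.0]
contact_force: [-1.3, 1.7, -1.3]
gripper_width: -0.0
```

Call:
send_rows:
  steps: "-1 0 0 0 0 0 0;-1 0 0 0 0 0 0"

```text
time: 14.92
position: [0.559, -0.0721, 0.0852]
orientation: [0.79, 0.613, -0.0, -0.0]
contact_force: [-0.6, 1.4, -1.3]
gripper_width: -0.0002
```

Run:
```python
from b import *
st()
```

```text
t 14.92 tcp [ 0.559  -0.0721  0.0852] board [-1.2 23.2] F board [-0.9  1.2] -1.3 w -0.2 yaw x 75.63 z [-0.  0. -1.] j [-0.24  0.44 -0.22  0.92  0.    1.58]
```

Call:
send_rows:
  steps: "-1 0 0 0 0 0 0;-1 0 0 0 0 0 0"

```text
time: 15.08
position: [0.5586, -0.0741, 0.0853]
orientation: [0.79, 0.613, -0.0, 0.0]
contact_force: [-0.3, 1.9, -0.1]
gripper_width: -0.0
```

Call:
send_rows:
  steps: "-1 0 0 0 0 0 0;-1 0 0 0 0 0 0"

```text
time: 15.25
position: [0.5581, -0.0761, 0.0853]
orientation: [0.79, 0.613, -0.0, 0.0]
contact_force: [-0.6, 2.1, -0.9]
gripper_width: -0.0001
```

Call:
send_rows:
  steps: "-1 0 0 0 0 0 0;-1 0 0 0 0 0 0"

```text
time: 15.42
position: [0.5578, -0.0775, 0.0853]
orientation: [0.79, 0.613, 0.001, -0.0]
contact_force: [-0.1, 4.1, -1.0]
gripper_width: -0.0002
```

Run:
```python
from b import *
import pickle
st()
s=snapshot("scene"); pickle.dump(s,open("s6.pkl","wb"))
a=cv2.resize(s["frame"][130:270,110:310],None,fx=4,fy=4)
cv2.imwrite("pics/sc6.png",a[:,:,::-1])
```

```text
t 15.42 tcp [ 0.5578 -0.0775  0.0853] board [-1.1 17.7] F board [-1.1  4. ] -1.0 w -0.2 yaw x 75.64 z [ 0.     0.001 -1.   ] j [-0.25  0.44 -0.22  0.91  0.    1.57]
```

View pics/sc6.png

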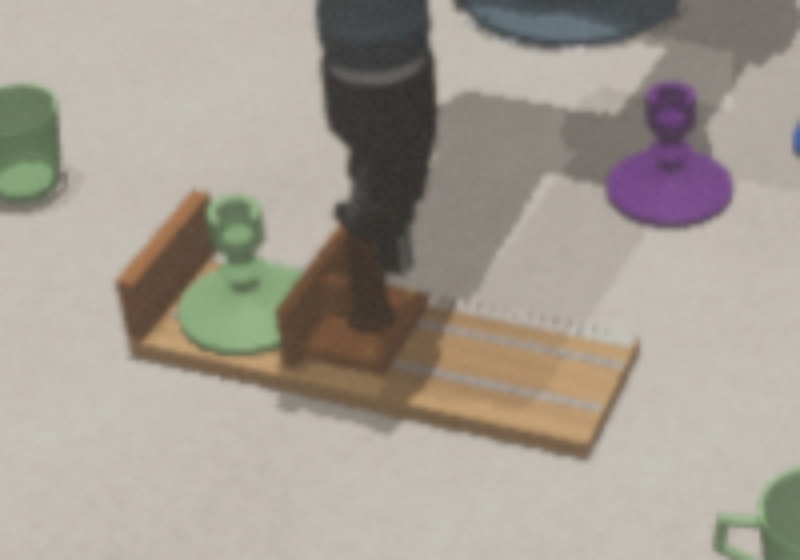

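The head has just reached the foot, and the foot still has a small gap to the fixed head. I'll go on in small steps until the force jumps.

Call:
send_rows:
  steps: "-1 0 0 0 0 0 0;0 0 0 0 0 0 0"

```text
time: 15.63
position: [0.5574, -0.0789, 0.0853]
orientation: [0.79, 0.613, 0.0, -0.0]
contact_force: [-0.4, 4.4, -0.1]
gripper_width: -0.0003
```

Call:
send_rows:
  steps: "-1 0 0 0 0 0 0;0 0 0 0 0 0 0"

```text
time: 15.8
position: [0.5571, -0.08, 0.0853]
orientation: [0.79, 0.613, -0.0, 0.0]
contact_force: [0.0, 4.9, -0.7]
gripper_width: -0.0
```

Call:
send_rows:
  steps: "-1 0 0 0 0 0 0;0 0 0 0 0 0 0"

```text
time: 15.97
position: [0.5569, -0.081, 0.0853]
orientation: [0.79, 0.613, -0.0, 0.0]
contact_force: [-1.4, 4.1, -0.7]
gripper_width: -0.0001
```

Call:
send_rows:
  steps: "-1 0 0 0 0 0 0;0 0 0 0 0 0 0"

```text
time: 16.13
position: [0.5566, -0.082, 0.0853]
orientation: [0.79, 0.613, -0.0, 0.0]
contact_force: [-0.5, 4.5, -1.7]
gripper_width: -0.0002
```

Call:
send_rows:
  steps: "-0.6 0 0 0 0 0 0;0 0 0 0 0 0 0"

```text
time: 16.3
position: [0.5565, -0.0826, 0.0853]
orientation: [0.79, 0.613, -0.0, 0.0]
contact_force: [-0.2, 4.1, -0.9]
gripper_width: 0.0001
```

Call:
send_rows:
  steps: "-0.6 0 0 0 0 0 0;0 0 0 0 0 0 0"

```text
time: 16.47
position: [0.5564, -0.083, 0.0853]
orientation: [0.79, 0.613, 0.0, -0.0]
contact_force: [0.8, 3.7, -1.6]
gripper_width: 0.0002
```

Call:
send_rows:
  steps: "-0.6 0 0 0 0 0 0;0 0 0 0 0 0 0"

```text
time: 16.63
position: [0.5564, -0.083, 0.0853]
orientation: [0.79, 0.613, 0.001, -0.0]
contact_force: [0.6, 7.2, -0.9]
gripper_width: -0.0
```

Call:
send_rows:
  steps: "-0.6 0 0 0 0 0 0;0 0 0 0 0 0 0"

```text
time: 16.8
position: [0.5563, -0.0831, 0.0853]
orientation: [0.79, 0.613, 0.001, -0.001]
contact_force: [2.4, 6.9, -0.0]
gripper_width: 0.0
```

Call:
send_rows:
  steps: "-0.5 0 0 0 0 0 0;0 0 0 0 0 0 0"

```text
time: 16.97
position: [0.5563, -0.0831, 0.0853]
orientation: [0.79, 0.613, 0.001, -0.001]
contact_force: [-0.0, 8.8, 0.2]
gripper_width: 0.0
```

Run:
```python
from b import *
st()
```

```text
t 16.97 tcp [ 0.5563 -0.0831  0.0853] board [-1.  11.9] F board [-2.2  8.5] 0.2 w 0.0 yaw x 75.67 z [ 0.001  0.003 -1.   ] j [-0.26  0.44 -0.22  0.91  0.    1.56]
```

The tool has stopped moving and the force rose to 8.8 N, so the foot is against both heads. I'll back off and lift.

Call:
send_rows:
  steps: "1 0 0 0 0 0 0;2 0 0 0 0 0 0;8 0 0 0 0 0 0;12 0 0 0 0 0 0;10 0 -20 0 0 0 0;5 0 -40 0 0 0 0;0 0 -40 0 0 0 0;0 0 0 0 0 0 0"

```text
time: 17.63
position: [0.5705, -0.048, 0.1938]
orientation: [0.79, 0.613, 0.004, 0.006]
contact_force: [1.5, 0.6, 1.3]
gripper_width: -0.0001
```

Call:
send_rows:
  steps: "38 0 0 0 0 0 0;38 0 0 0 0 0 0;38 0 0 0 0 0 0;38 0 0 0 0 0 0;38 0 0 0 0 0 0;0 0 0 0 0 0 0;0 0 0 0 0 0 0"

```text
time: 18.22
position: [0.6131, 0.1385, 0.1851]
orientation: [0.789, 0.615, 0.0, 0.001]
contact_force: [0.1, 0.4, -1.0]
gripper_width: -0.0002
```

Run:
```python
from b import *
import pickle
st()
s=snapshot("scene"); t=snapshot("top"); pickle.dump((s,t),open("s7.pkl","wb"))
a=cv2.resize(s["frame"][140:250,120:250],None,fx=4,fy=4); b=cv2.resize(t["frame"][90:200,300:400],None,fx=4,fy=4)
cv2.imwrite("pics/sc7.png",np.hstack([a[:,:380],b])[:,:,::-1])
```

```text
t 18.22 tcp [0.6131 0.1385 0.1851] board [ -1.2 240.7] F board [0.  0.4] -1.0 w -0.2 yaw x 75.84 z [ 0.001 -0.001 -1.   ] j [ 0.12  0.5   0.15  1.22 -0.    1.94]
```

View pics/sc7.png

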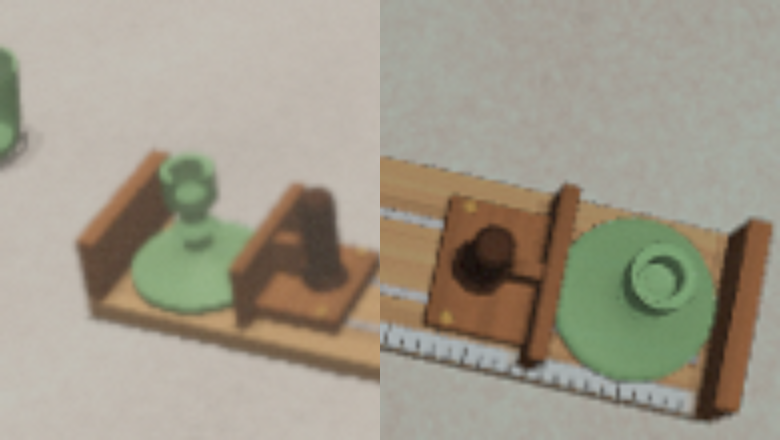

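Both views show the candlestick upright with its foot meeting both faces (top crop x from 555 to 715). One last numeric check.

Run:
```python
from b import *
import pickle
s,t=pickle.load(open("s7.pkl","rb")); t0=pickle.load(open("s0.pkl","rb"))["top"]
g=cv2.inRange(hsv(t),(45,50,30),(85,255,255)); px=cont(blob(g,300+(610-380)/4,90+310/4))
P=np.array([onz(t,a,b,.024)[:2] for a,b in px],np.float32)
c,r=cv2.minEnclosingCircle(P); print("foot",tb(c),r, "y range",tb(P[0]),((P-O)@by).min(),((P-O)@by).max())
print("post",tb(onz(t,300+(495-380)/4,90+243/4,.11)))
for n,(u,v) in dict(a=(176,135),b=(125,168)).items():
    for q in(t0,t):
        m=cv2.moments(blob(cv2.inRange(hsv(q),(45,50,40),(85,255,255)),u,v),True); print(n,m["m10"]/m["m00"],m["m01"]/m["m00"],m["m00"])
```

```text
foot [   3.9 -111.5] 0.052238818258047104 y range [ 50.2 -89.5] -0.16359734006847385 -0.06554892280425072
post [  0.7 -11.8]
a 174.76971608832807 133.03259726603576 951.0
a 250.3296199705936 196.92673621172608 186354.0
b 123.915625 168.51979166666666 960.0
b 123.92203742203742 168.54573804573803 962.0
```

```bash
python3 -c "
from plant import *
print(finish_job())"
```

```text
the job is handed in; nothing more can be done
None
```

The green candlestick is standing upright on the board with its foot against both heads, and the job is handed in after about 18 s of the 72 s allowed.

I opened the head to about 0.183 m by pushing its post and set the candlestick down, with force readings of a few newtons at contact. After letting go, I pushed the head in until the foot was against both heads. The last push read about 9 N at the tool, of which about 7 N is on the glass after the head's 2 N friction. Then I backed the arm off.

**Last checks, measured in the board's frame:**

| Check | Measured | Should be |
|---|---|---|
| Foot centre, y | −111.5 mm | −111.5 mm |
| Post, y | −11.8 mm, which puts the head opening at about 0.104 m | −11 mm (0.105 m) |
| Foot centre, x (off the centre line) | about 4 mm; an earlier wrist view gave about 0 mm | no fixed value |
| Dish at top pixel (125,168) | unmoved | unmoved |

**Not confirmed:** the other dish, at top pixel (175,133), could not be checked at the end. The mask there picked up a different region, probably because the arm was in the way. The arm never went near it.

I viewed 11 pictures, one over the budget of 10.

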